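# Set the vegetable slicer's thickness knob and tighten its lock ring

### The arm

A 7-joint arm with a two-finger parallel gripper is mounted at the origin on a cart in front of the work surface, level with it; the furniture and walls round the work are solid. World frame = base frame: x ahead of the robot, y to its left, z up, the work surface at z = 0. Lengths are in m, angles in rad, forces in N, time in s.
With the tool pointing down it reaches from about 0.4 to 0.85 m from the base axis. Payload 10.4 kg.
Tool frame: the origin (TCP) lies at the very end of the fingers, on their centre line; the grasp point (between the pads) lies 19 mm behind it (grasp_offset is the distance from the TCP to the grasp point, in m); z points along the fingers, y is the line along which they close (so a half turn about z gives the same grasp; the last joint's range is limited). The gripper opens to 85 mm and grips with 20 to 120 N. Pads are 22 mm wide; open, the fingers measure 114 mm over their backs; the gripper's body (76 mm by 85 mm) begins 54 mm behind the grasp point. The pads swing forward as they close: fully open they stand 13 mm farther back than shut.
Start: joints at [-1.21, 0.332, -0.065, 1.46, 0.022, 1.35, -0.088], TCP at [0.234, 0.58, 0.231] pointing down, gripper open.
Joint ranges: [-2.6, 2.6], [-0.5, 2.12], [-1.47, 1.34], [0.16, 2.42], [-1.27, 4.41], [0.06, 2.06], [-2.6, 2.6]. Speed limits (rad/s): [2.22, 2.22, 2.79, 2.79, 3.14, 3.14, 3.14].

### API

Orientations are given as a unit quaternion [x, y, z, w].
In Python, from workcell import * gives the robot as it stands.
- The arm moves only by the tool jog_arm, never from a script. Its argument "plan" is a list of rows, each a list of 3 entries, a list of its own where there are three numbers: the turn, a rotation vector about the tool's x, y, z in rad, then the shift along the tool's x, y, z in m, then the finger opening in m, from 0 to 0.0854. A call has 1 to 8 rows; each row is the pose to reach, as a shift and turn from the pose commanded when the call began, along the tool's axes at that moment; what a row does not reach only later rows make up. A row lasts 1/12 s, in which the tool goes at most 41.7 mm and 7.16 degrees, less where a joint would pass 70% of its speed; a pose out of reach is approached as far as the arm can. A call with a gripper value outside its range is refused whole. The fingers move at their own pace and stop on an object; "force" is the grip in N (left out, the last holds). Time passes only in rows, so rows that repeat a pose let the fingers close. It gives the time, the measured TCP pose, the force, the opening and the grip force at its end, in the units of the state.
- get_obs(): the state, without advancing time (a new reading comes with each control period).
- camera(name): name is "scene" or "top" or "wrist"; returns a dict with "img" (420x560x3 uint8, red, green, blue), "mtx" (3x3 intrinsics, pixels), "extrinsics" (4x4, takes a point from camera to world coordinates). Camera axes: x right, y down, z forward; pixel columns grow to the right and rows downward; lengths in m; the calibration is good to about 2 mm. A picture is of the moment at which its call begins. There is no depth.
- hand_in(): hands the job in; it is judged then, once.
The state is a dict: "clock": time; "joint_pos": joint angles; "joint_velocities": joint speeds; "tau": joint torques, N m; "position": TCP position; "ee_rot": TCP orientation; "ft_force": force on the tool from outside, world axes, zero at the start; "torque": the same for the moment, N m; "grip_width": opening from 0.0 (shut) to 1.0 (fully open); "grasp_force": force on a finger pad.
Only numpy, scipy, OpenCV 4.12 (cv2) and the standard library are available. Lean on these libraries where they do the work, as an engineer would, in place of code of your own. Each camera call takes 0.05 s, during which the arm holds its last target. There are 200 camera calls.

### The job

Set the vegetable slicer for the next cut: turn the black knob clockwise until its white pointer stands at the red mark. Then turn the blue lock ring under it clockwise until it bites and has drawn the white line of the dark clamp washer into the green band, tight but not forced past the band, with the knob still at the mark. Let go and leave the things around it undisturbed.

Things in the scene. Friction and masses are not known exactly. Their poses are not given: they have to be found in the camera images.
- slicer: The slicer, fixed. Origin on the worktop under the vertical axis shared by knob, ring and washer; x runs along the white deck (245 mm long from the origin, 124 wide, 64 high), z up. At the origin stands its adjuster, a grey round turret (164 mm across, top at z 60 mm) with, from below, a dark clamp washer, the blue lock ring, a white scale disc (fixed, 76 mm across, top z 91) and the black knob.
- ring_centre (a point): Centre of the blue lock ring, on the axis, z 71 mm. The ring is 104 mm across, z 67 to 76, with two upright tabs. It tightens clockwise from above, running free against a steady friction of 0.45 Nm (about 7 N at a tab). After 0.5 to 1.4 rad, different each time and not visible, its hidden catch meets the washer, and the torque rises from there.
- knob (a joint): Angle of the knob, rad, growing clockwise seen from above; 0 when its pointer points along the slicer's x axis. It turns with a steady friction of 0.10 Nm and stays where it is left; stops at -1.3 and 1.3. It always starts anticlockwise of the mark.
- knob_grip (a point): On the knob's axis, z 111 mm: middle of its upright bar grip (46 mm long along the pointer, 14 mm thick, z 95 to 125), to be pinched across its thickness from above.
- knob_pointer (a point): Tip of the knob's white pointer, 30 mm from the axis, just above the scale disc.
- mark (a joint): Where the red mark is clipped on the scale disc, rad, same zero and direction as the knob's angle: knob pointer and mark agree when the two values are equal. It does not move.
- mark_tip (a point): Tip of the red mark, 30 mm from the axis, the height of the pointer's tip.
- tab_a (a point): Middle of one of the lock ring's two opposite upright tabs, 62 mm from the axis, z 81 mm. The tab is 10 mm thick round the ring, 26 mm long outward (48 to 74 mm from the axis) and stands from z 67 to 92; it can be pinched or pushed.
- tab_b (a point): The same point of the opposite tab.
- band_middle (a point): Middle of the green band on the turret, 67 mm from the axis, z 65 mm. The band is 10 mm long round the turret, just outside the clamp washer (dark, 135 mm across, z 60 to 65).
- washer_line (a point): Outer end of the washer's white line, 67 mm from the axis. Slack, it lies along the slicer's -x; travel is clockwise, band 0.05 to 0.20 rad. Turning the ring takes 0.45 Nm plus 4 Nm per rad of washer travel: 0.65 Nm at 0.05, 0.85 at 0.10 (tight), 1.25 at 0.20 (the most). Let go, friction holds it up to about 0.11 (from more it creeps back to that); turned back, it goes slack.
- mug_a: White mug with blue flowers, 82 x 114 x 91 mm, to the left of the slicer; origin under it. A bystander.
- half_lemon: Half a lemon, 57 x 58 x 55 mm, on a green saucer left of the slicer. A bystander.
- peeler: Blue-handled peeler, 170 x 25 x 18 mm, lying to the right and in front of the slicer. A bystander.

How it is judged:
By the outcome, as a careful person would: the job done as asked, in the order asked, and still so for the second after the job is handed in, with the robot touching nothing.
It also fails if it takes over 56 s, if anything falls off the work surface, if the arm or the gripper's body presses on something with over 40 N, if the wrist force passes 120 N, or if a joint passes its speed limit or range.

## Working session

There is one attempt and no reset: what is moved stays moved. The work goes in short steps, Python scripts to look and compute and a tool call to move; the robot and the scene stay as the last step left them, time stands still between calls to the robot, and variables do not carry over. Pictures are saved under pics/ and viewed, at most 10 in all, crops included, and the job is handed in when it is done.

Besides the shell and the picture viewer there is one more tool, called after "Call:" as a command line: name --argument value ..., lists and objects as JSON in quotes. jog_arm: Moves the arm, as the interface text tells. Its arguments: {"type":"object","properties":{"plan":{"type":"array"},"force":{"type":"number"}},"required":["plan"]}

```bash
mkdir -p pics; cat > h.py <<'E'
from workcell import *
import numpy as np, cv2
from scipy.spatial.transform import Rotation as R
def ray(c,u,v):
    d=np.linalg.solve(c["mtx"],[u,v,1.]);E=np.array(c["extrinsics"]);return E[:3,3],E[:3,:3]@d
def plane(c,u,v,z):
    o,d=ray(c,u,v);return o+d*(z-o[2])/d[2]
def proj(c,p):
    E=np.linalg.inv(c["extrinsics"]);q=c["mtx"]@(E[:3,:3]@p+E[:3,3]);return q[:2]/q[2]
def snap(n,f):
    c=camera(n);cv2.imwrite("pics/"+f,c["img"][:,:,::-1]);return c
E
python3 - <<'E'
from h import *
import pickle
C={n:snap(n,n+"0.png") for n in("scene","top","wrist")}
pickle.dump(C,open("c0.pkl","wb"))
o=get_obs();print({k:np.round(v,3) for k,v in o.items()})
cv2.imwrite("pics/st0.png",np.hstack([cv2.resize(C[n]["img"],(400,300))[:,:,::-1] for n in("scene","wrist")]))
for n in C: print(n,np.round(C[n]["extrinsics"],3).tolist(),C[n]["mtx"][0])
E
```

```text
{'clock': np.float64(0.15), 'joint_pos': array([-1.21 ,  0.333, -0.065,  1.461,  0.022,  1.35 , -0.088]), 'joint_velocities': array([ 0.   , -0.002,  0.001, -0.004, -0.   ,  0.   ,  0.002]), 'tau': array([ 1.0000e-03, -6.2583e+01,  4.9000e-02, -3.9185e+01,  1.6000e-02,
        7.0000e-03,  0.0000e+00]), 'position': array([0.234, 0.579, 0.231]), 'ee_rot': array([ 0.191,  0.982, -0.001, -0.   ]), 'ft_force': array([ 0.169,  0.788, -0.291]), 'torque': array([-0.012,  0.007, -0.034]), 'grasp_force': np.float64(0.0), 'grip_width': np.float64(1.002)}
scene [[0.908, -0.206, 0.364, 0.037], [-0.419, -0.428, 0.801, -0.967], [-0.009, -0.88, -0.475, 0.696], [0.0, 0.0, 0.0, 1.0]] [450.73778311   0.         279.8552625 ]
top [[0.015, -0.99, 0.14, 0.364], [-1.0, -0.018, -0.019, 0.075], [0.022, -0.139, -0.99, 1.252], [0.0, 0.0, 0.0, 1.0]] [524.86360802   0.         283.41714629]
wrist [[0.374, 0.886, 0.274, 0.165], [0.927, -0.357, -0.112, 0.608], [-0.001, 0.296, -0.955, 0.372], [0.0, 0.0, 0.0, 1.0]] [316.57243943   0.         276.69447813]
```

View pics/top0.png

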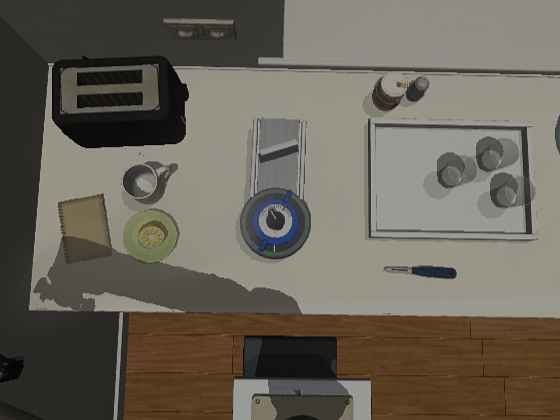

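View pics/scene0.png

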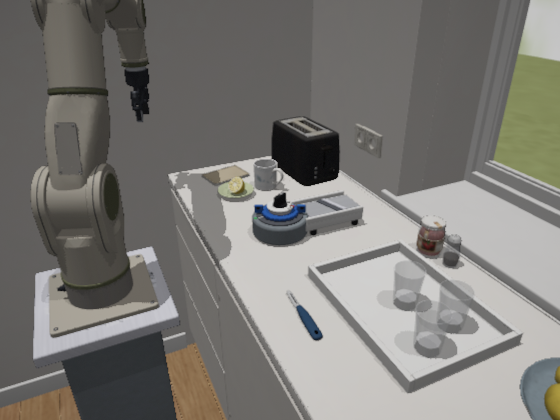

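Top view: the turret is at about (276,222) with the deck going up the image (+x), the tabs at (289,196) and (263,245), and the green band near (270,254). The mug and lemon are to the left and the peeler is at lower right. Next I measure the details.

```bash
python3 - <<'E'
from h import *
import pickle
C=pickle.load(open("c0.pkl","rb"))
t,s=C["top"],C["scene"]
cv2.imwrite("pics/z1.png",np.hstack([cv2.resize(t["img"][180:270,230:320],(400,400),interpolation=cv2.INTER_CUBIC),cv2.resize(s["img"][175:265,235:325],(400,400),interpolation=cv2.INTER_CUBIC)])[:,:,::-1])
def ctr(c,m):
    n,l,st,ce=cv2.connectedComponentsWithStats(m.astype(np.uint8));i=1+np.argmax(st[1:,4]);return ce[i],st[i]
def blue(c):
    h=cv2.cvtColor(c["img"],cv2.COLOR_RGB2HSV).astype(int);return (abs(h[...,0]-118)<10)&(h[...,1]>150)&(h[...,2]>60)
for n,c,b in(("top",t,(180,270,230,320)),("scene",s,(175,265,235,325))):
    m=blue(c);mm=np.zeros_like(m);mm[b[0]:b[1],b[2]:b[3]]=m[b[0]:b[1],b[2]:b[3]]
    p=np.argwhere(mm)[:,::-1].astype(np.float32);(cx,cy),r=cv2.minEnclosingCircle(p);print(n,len(p),cx,cy,r,p.mean(0),p.min(0),p.max(0))
    print(plane(c,cx,cy,.081),plane(c,*p.mean(0),.073))
E
```

```text
top 399 275.0 221.0 32.20258331298828 [282.53885 230.69423] [259. 192.] [298. 250.]
[0.50776595 0.07037965 0.081     ] [0.48701768 0.05295775 0.073     ]
scene 325 279.5 208.0 24.683090209960938 [279.31693 213.16307] [255. 205.] [304. 220.]
[0.50440482 0.06357356 0.081     ] [0.49720195 0.04934818 0.073     ]
```

View pics/z1.png

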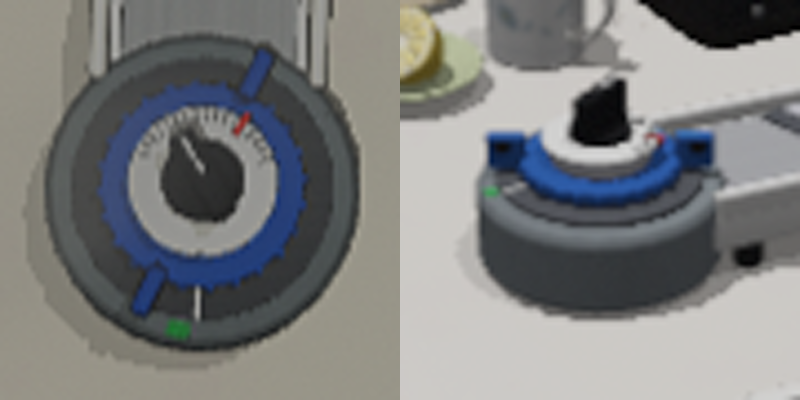

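z1 (left, scale 4.44): the pointer tip is at (183,135), the red mark at (243,122) and the tabs at (257,72) and (148,290). The white line is at (198,305) and the green band at (178,328). The axis is at about (0.508, 0.068), so I go above it now with tool x at about 206°.

Call:
jog_arm --plan '[[[0,0,-0.12],[-0.03,-0.025,0],0.05],[[0,0,-0.24],[-0.06,-0.05,0],0.05],[[0,0,-0.36],[-0.09,-0.075,0],0.05],[[0,0,-0.48],[-0.12,-0.1,0],0.05],[[0,0,-0.6],[-0.15,-0.125,0],0.05],[[0,0,-0.72],[-0.18,-0.15,0],0.05],[[0,0,-0.84],[-0.21,-0.175,0],0.05],[[0,0,-0.84],[-0.24,-0.2,0],0.05]]'

```text
clock: 0.82
position: [0.3811, 0.3042, 0.2313]
ee_rot: [-0.23, 0.973, 0.0, -0.0]
ft_force: [0.9, -0.2, 0.1]
grip_width: 0.583
grasp_force: 0.0
```

```bash
cat >> h.py <<'E'
def go(p,ang):
    "tool shift and z turn to reach p with tool x at world angle ang (deg), pointing down"
    o=get_obs();r=R.from_quat(o["ee_rot"]);M=r.as_matrix()
    a=np.radians(ang);X=np.array([np.cos(a),np.sin(a),0]);Z=np.array([0,0,-1.]);T=np.c_[X,np.cross(Z,X),Z]
    print("t",np.round(o["clock"],2),"pos",np.round(o["position"],4),"ang",np.round(np.degrees(np.arctan2(M[1,0],M[0,0])),1),"w",np.round(o["grip_width"]*85.4,1),"gf",np.round(o["grasp_force"],1),"F",np.round(o["ft_force"],1),"q",np.round(o["joint_pos"],2))
    print(" turn",np.round(R.from_matrix(M.T@T).as_rotvec(),3),"shift",np.round(M.T@(np.array(p)-o["position"]),4))
E
python3 -c "
from h import *
go((.508,.068,.23),206)"
```

```text
t 0.82 pos [0.3811 0.3042 0.2313] ang -153.4 w 49.8 gf 0.0 F [ 0.9 -0.2  0.1] q [-0.82  0.03  0.05  1.82 -0.    1.3   1.27]
 turn [0.    0.    0.011] shift [-0.0077 -0.268   0.0011]
```

Call:
jog_arm --plan '[[[0,0,0],[0,-0.035,0],0.05],[[0,0,0],[0,-0.07,0],0.05],[[0,0,0],[0,-0.105,0],0.05],[[0,0,0],[0,-0.14,0],0.05],[[0,0,0],[0,-0.175,0],0.05],[[0,0,0],[-0.004,-0.21,0],0.05],[[0,0,0],[-0.008,-0.24,0],0.05],[[0,0,0],[-0.008,-0.268,0],0.05]]'

```text
clock: 1.48
position: [0.5071, 0.0665, 0.2313]
ee_rot: [-0.226, 0.974, -0.0, 0.0]
ft_force: [0.1, 0.5, 0.2]
grip_width: 0.589
grasp_force: 0.0
```

```bash
python3 - <<'E'
from h import *
import pickle
go((.508,.068,.23),206)
c=snap("wrist","w1.png");pickle.dump(c,open("w1.pkl","wb"))
go((.508,.068,.23),206)
print(proj(c,[.508,.068,.09]))
E
```

```text
t 1.48 pos [0.5071 0.0665 0.2313] ang -153.9 w 50.3 gf 0.0 F [0.1 0.5 0.2] q [-0.53  0.07  0.33  1.77 -0.02  1.3   1.83]
 turn [-0.     0.     0.002] shift [-0.0014  0.0009  0.0013]
t 1.53 pos [0.5087 0.0609 0.2313] ang -154.2 w 49.9 gf 0.0 F [-0.3 -5.3 -0.6] q [-0.53  0.07  0.33  1.77 -0.02  1.3   1.83]
 turn [-0.002 -0.    -0.004] shift [-0.0025  0.0067  0.0013]
[277.94480199 201.93254657]
```

View pics/w1.png

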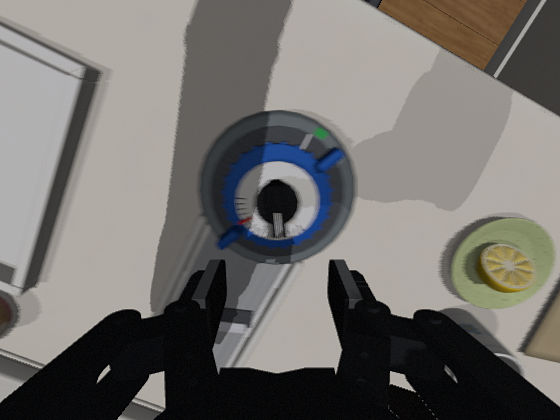

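The wrist view matches the prediction: disc centre at about (277,203), pointer heading down to (278,235), red mark at (245,222), tabs at (329,159) and (231,237), green band at (321,132). I measure these with masks and compare with the top view.

```bash
cat > m.py <<'E'
from h import *
def comps(m,k,amin=4):
    n,l,st,ce=cv2.connectedComponentsWithStats(m.astype(np.uint8));i=[j for j in range(1,n) if st[j,4]>=amin];i.sort(key=lambda j:-st[j,4]);return [(ce[j],st[j,4]) for j in i[:k]]
def masks(c,A0):
    "masks within 100 mm of the axis"
    hs=cv2.cvtColor(c["img"],cv2.COLOR_RGB2HSV).astype(int);H,S,V=hs[...,0],hs[...,1],hs[...,2]
    u=np.zeros(H.shape,np.uint8);th=np.linspace(0,6.3,60)
    cv2.fillPoly(u,[np.array([proj(c,[A0[0]+.085*np.cos(a),A0[1]+.085*np.sin(a),.07]) for a in th]).astype(np.int32)],1);u=u>0
    return dict(red=u&((H<8)|(H>172))&(S>110)&(V>60),green=u&(abs(H-65)<18)&(S>110)&(V>50),blue=u&(abs(H-115)<12)&(S>130)&(V>40),white=u&(S<45)&(V>150))
E
python3 - <<'E'
from m import *
import pickle
A=np.array([.5075,.0675])
cs={"w":pickle.load(open("w1.pkl","rb")),"t":pickle.load(open("c0.pkl","rb"))["top"]}
for n,c in cs.items():
    m=masks(c,A)
    for k,z in(("red",.092),("green",.065)):
        for p,a in comps(m[k],2):
            P=plane(c,*p,z);d=P[:2]-A;print(n,k,p.round(1),a,P.round(4),"r",np.hypot(*d).round(4),"ang",np.degrees(np.arctan2(d[1],d[0])).round(1))
    b=np.argwhere(m["blue"])[:,::-1];P=np.array([plane(c,*p,.09) for p in b])
    d=P[:,:2]-A;rr=np.hypot(*d.T);f=P[rr>.056]
    a=np.degrees(np.arctan2(f[:,1]-A[1],f[:,0]-A[0]))
    g1=f[(a>-100)&(a<60)].mean(0);g2=f[(a<-120)|(a>90)].mean(0);print(n,"tabs",g1,g2,"mid",(g1+g2)/2)
    w=m["white"];q=np.argwhere(w)[:,::-1]
    hull=[x for x in cv2.findContours(w.astype(np.uint8),0,2)[0]];hull.sort(key=cv2.contourArea);e=cv2.fitEllipse(cv2.convexHull(hull[-1]));print(n,"disc",e,plane(c,*e[0],.091))
c=cs["w"];u,v=277,200
cv2.imwrite("pics/z2.png",cv2.resize(c["img"][v-90:v+70,u-90:u+90],(765,680)[:1]+(680,) if 0 else (675,600),interpolation=cv2.INTER_CUBIC)[:,:,::-1])
E
```

```text
w red [245.  220.2] 27 [0.5369 0.0479 0.092 ] r 0.0354 ang -33.7
w green [320.6 132.8] 89 [0.4357 0.0774 0.065 ] r 0.0725 ang 172.1
w tabs [0.56481542 0.03977114 0.09      ] [0.44929759 0.09369969 0.09      ] mid [0.50705651 0.06673541 0.09      ]
w disc ((286.64208984375, 196.70458984375), (56.25386047363281, 76.87342071533203), 158.15298461914062) [0.49979929 0.07284897 0.091     ]
t red [284.  207.3] 7 [0.5376 0.0509 0.092 ] r 0.0344 ang -28.9
t green [269.6 253.6] 18 [0.4354 0.0813 0.065 ] r 0.0734 ang 169.2
t tabs [0.56647425 0.04234363 0.09      ] [0.4496909  0.09752405 0.09      ] mid [0.50808257 0.06993384 0.09      ]
t disc ((275.9601745605469, 223.31607055664062), (25.017229080200195, 31.518085479736328), 76.82466125488281) [0.5013808  0.06819063 0.091     ]
```

View pics/z2.png

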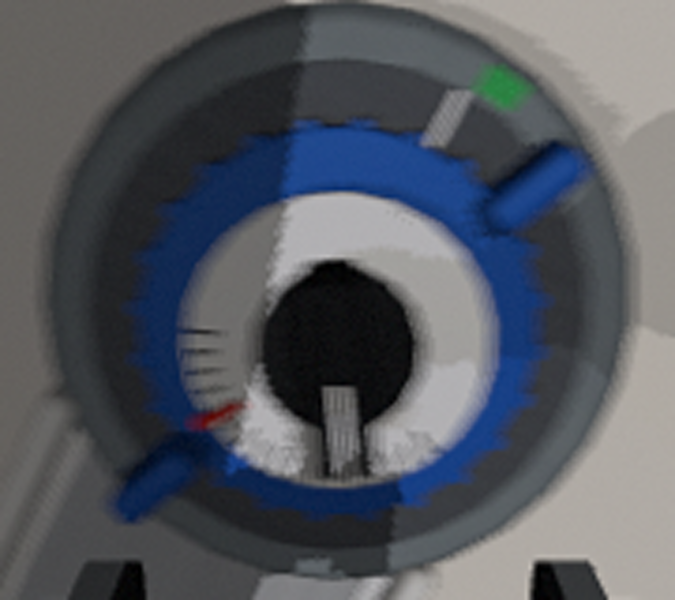

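The axis is at about (0.5076, 0.068). The pointer is at about +27°, the mark at about −32.5° and tab A at about −25°. I descend partway and settle.

Call:
jog_arm --plan '[[[0,0,0],[0,0,0.03],0.05],[[0,0,0],[0,0,0.06],0.05],[[0,0,0],[0,0,0.08],0.05],[[0,0,0],[0,0,0.08],0.05],[[0,0,0],[0,0,0.08],0.05]]'

```text
clock: 1.95
position: [0.5057, 0.0684, 0.151]
ee_rot: [-0.226, 0.974, -0.0, -0.001]
ft_force: [-1.2, -0.2, -0.2]
grip_width: 0.583
grasp_force: 0.0
```

```bash
python3 - <<'E'
from m import *
go((.5076,.068,.098),206.5)
c=camera("wrist");go((.5076,.068,.098),206.5)
A=np.array([.5076,.068]);m=masks(c,A)
for k,z in(("red",.092),("green",.065)):
    for p,a in comps(m[k],2):
        P=plane(c,*p,z);d=P[:2]-A;print(k,p.round(1),a,P.round(4),np.hypot(*d).round(4),np.degrees(np.arctan2(d[1],d[0])).round(1))
for z in (.08,.09): 
    b=np.argwhere(m["blue"])[:,::-1];P=np.array([plane(c,*p,z)[:2] for p in b]);print(cv2.minEnclosingCircle(P.astype(np.float32)*1000))
cv2.imwrite("pics/w3.png",c["img"][:,:,::-1])
E
```

```text
t 1.95 pos [0.5057 0.0684 0.151 ] ang -153.9 w 49.8 gf 0.0 F [-1.2 -0.2 -0.2] q [-0.52  0.14  0.33  1.88 -0.05  1.13  1.85]
 turn [ 0.    -0.002 -0.006] shift [-0.0017 -0.0012  0.053 ]
t 2.0 pos [0.5066 0.0686 0.1522] ang -153.9 w 50.3 gf 0.0 F [0.8 0.5 0.6] q [-0.52  0.14  0.33  1.88 -0.05  1.13  1.85]
 turn [-0.     0.    -0.006] shift [-0.0007 -0.001   0.0542]
red [233.3 258. ] 81 [0.5364 0.0498 0.092 ] 0.034 -32.4
green [335.1 140. ] 178 [0.435  0.0792 0.065 ] 0.0734 171.2
((500.0943908691406, 78.14700317382812), 64.30303955078125)
((497.21826171875, 76.13990783691406), 61.28021240234375)
```

View pics/w3.png

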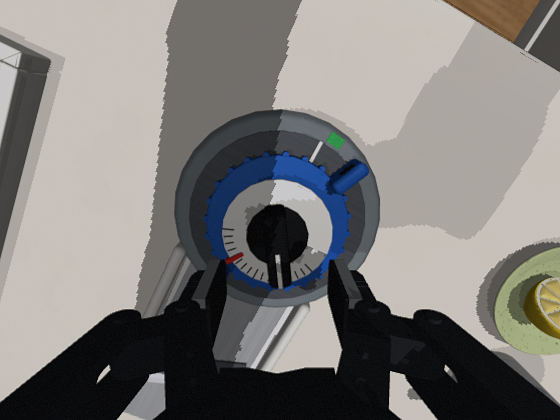

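The view is centred: pointer tip at (279,285), red mark at (234,258). I descend, pinch and turn.

Call:
jog_arm --plan '[[[0,0,0],[0,-0.001,0.03],0.045],[[0,0,0],[0,-0.001,0.054],0.03],[[0,0,0],[0,-0.001,0.054],0.02],[[0,0,0],[0,-0.001,0.054],0.005],[[0,0,0],[0,-0.001,0.054],0.005],[[0,0,0],[0,-0.001,0.054],0.005],[[0,0,0],[0,-0.001,0.054],0.005]]' --force 30

```text
clock: 2.58
position: [0.5082, 0.0696, 0.0993]
ee_rot: [-0.227, 0.974, 0.001, 0.002]
ft_force: [2.9, 5.4, -4.7]
grip_width: 0.154
grasp_force: 31.7
```

```bash
python3 - <<'E'
from m import *
go((.5076,.068,.098),206.5)
E
```

```text
t 2.58 pos [0.5082 0.0696 0.0993] ang -153.8 w 13.2 gf 31.7 F [ 2.9  5.4 -4.7] q [-0.51  0.2   0.32  1.93 -0.08  1.02  1.87]
 turn [ 0.001  0.004 -0.005] shift [ 0.0013 -0.0012  0.0013]
```

Call:
jog_arm --plan '[[[0,0,0.12],[0,0,0],0.005],[[0,0,0.24],[0,0,0],0.005],[[0,0,0.36],[0,0,0],0.005],[[0,0,0.48],[0,0,0],0.005],[[0,0,0.6],[0,0,0],0.005],[[0,0,0.72],[0,0,0],0.005],[[0,0,0.84],[0,0,0],0.005],[[0,0,0.96],[0,0,0],0.005]]'

```text
clock: 3.25
position: [0.5081, 0.0683, 0.0992]
ee_rot: [0.252, 0.968, 0.001, 0.001]
ft_force: [1.5, 0.9, -1.8]
grip_width: 0.155
grasp_force: 32.0
```

Call:
jog_arm --plan '[[[0,0,0],[0,0,0],0.005],[[0,0,0],[0,0,0],0.005],[[0,0,0],[0,0,0],0.005]]'

```text
clock: 3.5
position: [0.5081, 0.0683, 0.0991]
ee_rot: [0.247, 0.969, 0.001, 0.001]
ft_force: [0.5, 2.4, 7.8]
grip_width: 0.159
grasp_force: 33.1
```

```bash
python3 - <<'E'
from m import *
go((.5076,.068,.098),147)
c=camera("wrist");A=np.array([.508,.069]);m=masks(c,A)
for k,z in(("red",.092),("green",.065)):
    for p,a in comps(m[k],2):
        P=plane(c,*p,z);d=P[:2]-A;print(k,p.round(1),a,P.round(4),np.hypot(*d).round(4),np.degrees(np.arctan2(d[1],d[0])).round(1))
x,y=proj(c,[.508+.03*np.cos(-.57),.069+.03*np.sin(-.57),.092]).astype(int);print(x,y)
cv2.imwrite("pics/w4.png",np.hstack([cv2.resize(c["img"][y-50:y+50,x-50:x+50],(400,400),interpolation=cv2.INTER_CUBIC),cv2.resize(c["img"],(400,400))])[:,:,::-1])
E
```

```text
t 3.5 pos [0.5081 0.0683 0.0991] ang 151.4 w 13.6 gf 33.1 F [0.5 2.4 7.8] q [-0.61  0.21  0.43  1.93 -0.1   1.02  0.94]
 turn [0.003 0.002 0.077] shift [ 0.0003 -0.0005  0.0011]
green [231.  124.5] 307 [0.435 0.081 0.065] 0.074 170.6
272 315
```

View pics/w4.png

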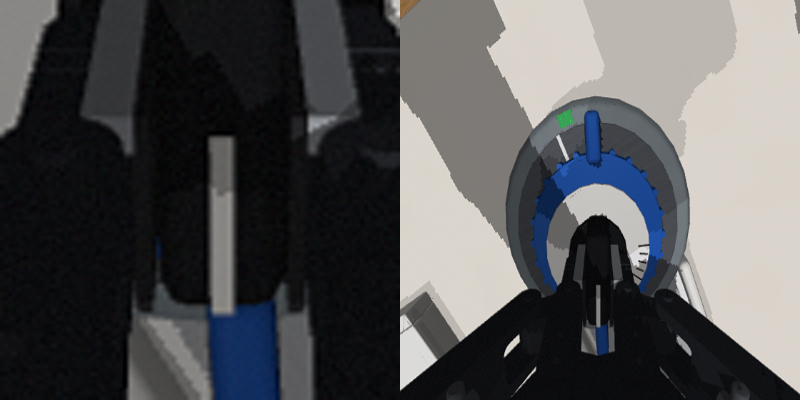

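The fingers hide the mark here, with the pointer at about −28.6° by the tool angle. I turn a bit more, release, rise and measure from above.

Call:
jog_arm --plan '[[[0,0,0.035],[0,0,0],0.005],[[0,0,0.07],[0,0,0],0.005],[[0,0,0.07],[0,0,0],0.005],[[0,0,0.07],[0,0,0],0.04],[[0,0,0.07],[0,0,0],0.04],[[0,0,0.07],[0,0,-0.03],0.04],[[0,0,0.07],[0,0,-0.06],0.04],[[0,0,0.07],[0,0,-0.07],0.04]]'

```text
clock: 4.22
position: [0.508, 0.0674, 0.171]
ee_rot: [0.282, 0.959, 0.001, 0.002]
ft_force: [1.0, -0.6, 1.2]
grip_width: 0.471
grasp_force: 0.0
```

Call:
jog_arm --plan '[[[0,0,0],[0,0,0],0.04],[[0,0,0],[0,0,0],0.04],[[0,0,0],[0,0,0],0.04]]'

```text
clock: 4.47
position: [0.506, 0.0673, 0.1661]
ee_rot: [0.283, 0.959, -0.0, -0.001]
ft_force: [0.4, 0.6, -0.6]
grip_width: 0.469
grasp_force: 0.0
```

```bash
cat > k.py <<'E'
from m import *
A=np.array([.5081,.0688])
def knob(c,off=None):
    m=masks(c,A);pr=comps(m["red"],1)
    if pr:
        d=plane(c,*pr[0][0],.092)[:2]-A;print("red",pr[0],np.degrees(np.arctan2(d[1],d[0])).round(1),np.hypot(*d).round(4))
    P=np.array([[*plane(c,u,v,.094)[:2]-A] for v,u in np.argwhere(m["white"])]);px=np.argwhere(m["white"])[:,::-1]
    return m
E
python3 - <<'E'
from k import *
go((.5081,.0688,.169),146)
c=camera("wrist");knob(c)
x,y=proj(c,[*A+.025*np.array([np.cos(-.57),np.sin(-.57)]),.094]).astype(int);print(x,y,proj(c,[*A,.094]))
cv2.imwrite("pics/w5.png",cv2.resize(c["img"][y-45:y+45,x-45:x+45],(600,600),interpolation=cv2.INTER_CUBIC)[:,:,::-1])
E
```

```text
t 4.47 pos [0.506  0.0673 0.1661] ang 147.2 w 40.1 gf 0.0 F [ 0.4  0.6 -0.6] q [-0.64  0.13  0.45  1.87 -0.06  1.16  0.83]
 turn [-0.001 -0.001  0.02 ] shift [-0.001   0.0024 -0.0029]
red (array([278.77777778, 274.22222222]), np.int32(9)) -33.4 0.0388
279 258 [279.41362006 226.78891407]
```

View pics/w5.png

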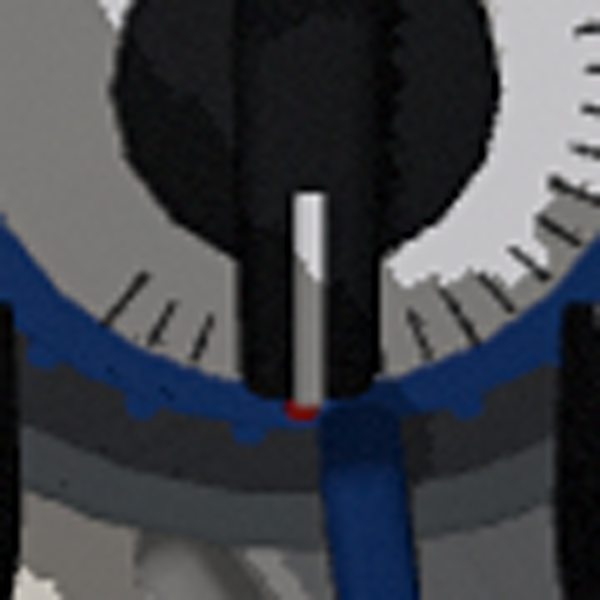

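Crop: the pointer is at x≈311, and the red mark shows just past its tip at x≈300, so a degree or two may remain. Hovering over tab A puts the camera over the mark, which gives a clean measurement.

Call:
jog_arm --plan '[[[0,0,0],[-0.03,0,0],0.04],[[0,0,0],[-0.06,0,0],0.04],[[0,0,0],[-0.08,0,0],0.04],[[0,0,0],[-0.08,0,0],0.04],[[0,0,0],[-0.08,0,0],0.04]]'

```text
clock: 4.93
position: [0.5736, 0.0231, 0.1658]
ee_rot: [0.284, 0.959, -0.001, -0.001]
ft_force: [-0.2, 1.4, 0.0]
grip_width: 0.466
grasp_force: 0.0
```

```bash
python3 - <<'E'
from k import *
import pickle
c=camera("wrist");pickle.dump(c,open("w6.pkl","wb"));go((.5081,.0688,.169),146);m=knob(c)
P=np.array([[*plane(c,u,v,.094)[:2]-A] for v,u in np.argwhere(m["white"])])
x,y=proj(c,[*A+.025*np.array([np.cos(-.57),np.sin(-.57)]),.094]).astype(int);print(x,y,proj(c,[*A,.094]))
cv2.imwrite("pics/w6.png",cv2.resize(c["img"][y-45:y+45,x-45:x+45],(600,600),interpolation=cv2.INTER_CUBIC)[:,:,::-1])
E
```

```text
t 4.98 pos [0.5731 0.024  0.166 ] ang 147.1 w 40.4 gf 0.0 F [0.5 0.9 0.7] q [-0.54  0.28  0.49  1.71 -0.14  1.19  0.99]
 turn [-0.002 -0.002  0.019] shift [ 0.0789  0.0023 -0.0029]
red (array([280.        , 162.80821918]), np.int32(73)) -33.2 0.0353
280 147 [280.46860396 107.84323336]
```

View pics/w6.png

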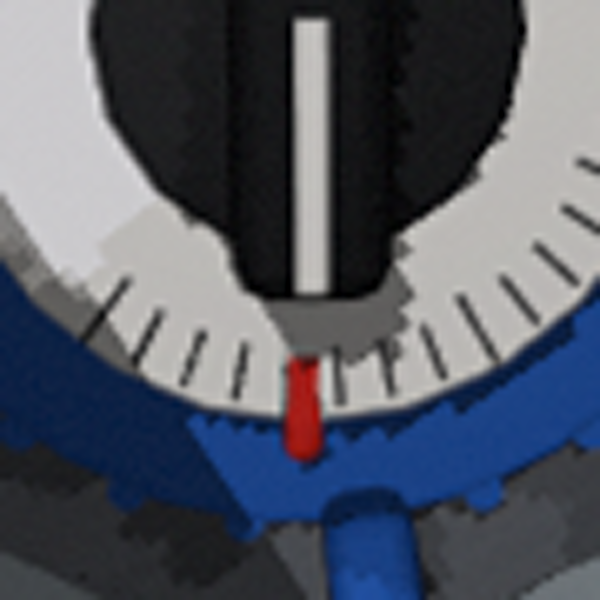

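The pointer line (x≈312) is about 1.7° short of the red mark (x≈303) about the knob centre (x≈308). I regrip and turn 0.03 more.

Call:
jog_arm --plan '[[[0,0,0],[0.04,0,0],0.04],[[0,0,0],[0.08,0.001,0],0.04],[[0,0,0],[0.08,0.001,0],0.04],[[0,0,0],[0.08,0.001,0.035],0.035],[[0,0,0],[0.08,0.001,0.068],0.03],[[0,0,0],[0.08,0.001,0.068],0.005],[[0,0,0],[0.08,0.001,0.068],0.005],[[0,0,0],[0.08,0.001,0.068],0.005]]'

```text
clock: 5.65
position: [0.5069, 0.0691, 0.0992]
ee_rot: [0.282, 0.959, 0.0, 0.0]
ft_force: [3.6, 0.2, -3.7]
grip_width: 0.158
grasp_force: 31.4
```

Call:
jog_arm --plan '[[[0,0,0],[0,0,0],0.005],[[0,0,0.015],[0,0,0],0.005],[[0,0,0.03],[0,0,0],0.005],[[0,0,0.03],[0,0,0],0.005],[[0,0,0.03],[0,0,0],0.04],[[0,0,0.03],[0,0,0],0.04],[[0,0,0.03],[0,0,-0.035],0.04],[[0,0,0.03],[0,0,-0.07],0.04]]'

```text
clock: 6.32
position: [0.5055, 0.0673, 0.1686]
ee_rot: [0.298, 0.955, -0.002, -0.002]
ft_force: [1.2, 0.2, 1.2]
grip_width: 0.468
grasp_force: 0.0
```

Call:
jog_arm --plan '[[[0,0,-0.06],[-0.03,0,0],0.04],[[0,0,-0.12],[-0.06,0.003,0],0.035],[[0,0,-0.16],[-0.066,0.006,0],0.035],[[0,0,-0.16],[-0.066,0.006,0],0.035],[[0,0,-0.16],[-0.066,0.006,0],0.035]]'

```text
clock: 6.73
position: [0.5645, 0.0353, 0.1689]
ee_rot: [0.221, 0.975, -0.0, -0.001]
ft_force: [-0.2, -1.2, -0.1]
grip_width: 0.412
grasp_force: 0.0
```

```bash
python3 - <<'E'
from k import *
import pickle
c=camera("wrist");pickle.dump(c,open("w7.pkl","wb"))
a=np.radians(-25.2);go((*A+.066*np.array([np.cos(a),np.sin(a)]),.072),180-25.2)
m=knob(c)
C=proj(c,[*A,.094]);x,y=proj(c,[*A+.025*np.array([np.cos(-.57),np.sin(-.57)]),.094]).astype(int);print(C,x,y)
cr=c["img"][y-45:y+45,x-45:x+45].copy();big=cv2.resize(cr,(600,600),interpolation=cv2.INTER_CUBIC)
# pointer: narrow bright strip inside knob; knob blob: dark
g=cv2.cvtColor(big,cv2.COLOR_RGB2GRAY)
d=(g<60).astype(np.uint8)
cs=sorted(cv2.findContours(d,cv2.RETR_CCOMP,2)[0],key=cv2.contourArea)[-4:]
for k in cs: print(cv2.contourArea(k),cv2.boundingRect(k),cv2.minAreaRect(k))
# tabs
b=np.argwhere(m["blue"])[:,::-1];P=np.array([plane(c,*p,.09)[:2] for p in b]);q=P-A;f=P[(np.hypot(*q.T)>.057)&(q[:,0]>0)]
q=f-A;print("tabA",f.mean(0),len(f),np.degrees(np.arctan2(*q.mean(0)[::-1])),np.hypot(*q.T).max())
cv2.imwrite("pics/w7.png",np.hstack([big,np.pad(cv2.resize(c["img"],(200,150)),((0,450),(0,0),(0,0)))])[:,:,::-1])
E
```

```text
t 6.78 pos [0.5642 0.0358 0.1689] ang 154.5 w 35.5 gf 0.0 F [-0.3  0.6  0.7] q [-0.56  0.26  0.49  1.73 -0.13  1.19  1.09]
 turn [-0.001 -0.001 -0.005] shift [-0.0012  0.006   0.0969]
red (array([277.65217391, 182.36231884]), np.int32(69)) -33.4 0.0354
[285.03716423 130.8484133 ] 280 168
814.5 (564, 402, 36, 41) ((581.5, 422.0), (40.0, 35.0), 90.0)
2459.0 (428, 305, 172, 109) ((519.8399658203125, 365.9262390136719), (28.500259399414062, 198.09226989746094), 59.87567901611328)
77561.0 (0, 196, 407, 404) ((180.6157989501953, 433.2318115234375), (519.7276000976562, 293.96771240234375), 23.355562210083008)
86466.5 (132, 0, 414, 325) ((338.5, 162.0), (324.0, 413.0), 90.0)
tabA [0.56636509 0.04155249] 247 -25.063010363928974 0.07210958600695529
```

View pics/w7.png

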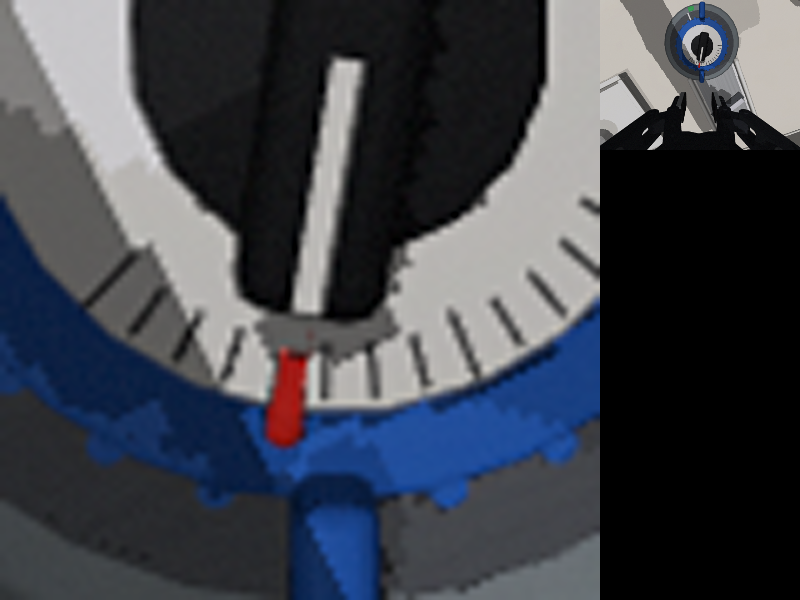

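Pointer strip from (347,60) to (308,312), red from (293,352) to (284,440), with crop origin (235,123) and scale 6.67. That used the last picture, so from here I work in numbers. First I check which height the strip lies at.

```bash
python3 - <<'E'
from k import *
import pickle
def pol(P): 
    d=P[:2]-A;return np.hypot(*d).round(4)*1000,np.degrees(np.arctan2(d[1],d[0])).round(1)
for f,o,pts in(("w7.pkl",(235,123),dict(in_=(347,60),tip=(308,312),rt=(293,352),rb=(284,440))),("w6.pkl",(235,102),dict(in_=(311,17),tip=(313,295),rt=(303,358),rb=(303,458)))):
    c=pickle.load(open(f,"rb"))
    for k,(x,y) in pts.items():
        u,v=o[0]+x/6.667,o[1]+y/6.667
        print(f,k,[(z,*pol(plane(c,u,v,z))) for z in((.094,.11,.1255) if k in("in_","tip") else (.092,.095))])
    print(proj(c,[*A,.1255]))
E
```

```text
w7.pkl in_ [(0.094, np.float64(1.5), np.float64(35.6)), (0.11, np.float64(0.8), np.float64(65.0)), (0.1255, np.float64(0.8), np.float64(127.6))]
w7.pkl tip [(0.094, np.float64(26.0), np.float64(-30.9)), (0.11, np.float64(23.400000000000002), np.float64(-32.0)), (0.1255, np.float64(21.0), np.float64(-33.4))]
w7.pkl rt [(0.092, np.float64(30.700000000000003), np.float64(-32.9)), (0.095, np.float64(30.099999999999998), np.float64(-33.1))]
w7.pkl rb [(0.092, np.float64(40.099999999999994), np.float64(-32.5)), (0.095, np.float64(39.4), np.float64(-32.7))]
[286.38318138 133.32921562]
w6.pkl in_ [(0.094, np.float64(2.1), np.float64(126.6)), (0.11, np.float64(1.6), np.float64(126.7)), (0.1255, np.float64(1.0), np.float64(126.8))]
w6.pkl tip [(0.094, np.float64(24.1), np.float64(-30.4)), (0.11, np.float64(22.700000000000003), np.float64(-30.8)), (0.1255, np.float64(21.3), np.float64(-31.3))]
w6.pkl rt [(0.092, np.float64(30.599999999999998), np.float64(-32.7)), (0.095, np.float64(30.200000000000003), np.float64(-32.8))]
w6.pkl rb [(0.092, np.float64(40.7), np.float64(-32.7)), (0.095, np.float64(40.2), np.float64(-32.8))]
[280.99967545 106.38736689]
```

The strip lies on the bar top (z 0.125), and both views then put the mark at about −32.8° and the pointer at about −33.7°, under 1° apart. The knob is done. Now I pinch tab A.

Call:
jog_arm --plan '[[[0,0,0],[-0.001,0.006,0],0.035],[[0,0,0],[-0.001,0.006,0.03],0.035],[[0,0,0],[-0.001,0.006,0.06],0.035],[[0,0,0],[-0.001,0.006,0.07],0.035],[[0,0,0],[-0.001,0.006,0.07],0.035]]'

```text
clock: 7.2
position: [0.5664, 0.0414, 0.0969]
ee_rot: [0.22, 0.976, -0.001, -0.002]
ft_force: [-0.4, -0.1, 0.4]
grip_width: 0.411
grasp_force: 0.0
```

```bash
python3 - <<'E'
from k import *
a=np.radians(-25.1);go((*A+.066*np.array([np.cos(a),np.sin(a)]),.073),180-25.1)
E
```

```text
t 7.2 pos [0.5664 0.0414 0.0969] ang 154.6 w 35.1 gf 0.0 F [-0.4 -0.1  0.4] q [-0.55  0.34  0.47  1.79 -0.18  1.05  1.12]
 turn [-0.003 -0.004 -0.005] shift [-0.0017  0.0002  0.0239]
```

Call:
jog_arm --plan '[[[0,0,0],[-0.001,0,0.012],0.035],[[0,0,0],[-0.002,0,0.024],0.03],[[0,0,0],[-0.002,0,0.024],0.02],[[0,0,0],[-0.002,0,0.024],0.004],[[0,0,0],[-0.002,0,0.024],0.004],[[0,0,0],[-0.002,0,0.024],0.004],[[0,0,0],[-0.002,0,0.024],0.004]]' --force 40

```text
clock: 7.78
position: [0.5701, 0.0397, 0.0754]
ee_rot: [0.22, 0.975, -0.0, -0.0]
ft_force: [-1.3, -0.6, -4.7]
grip_width: 0.103
grasp_force: 43.1
```

```bash
cat > r.py <<'E'
from k import *
def st():
    o=get_obs();d=o["position"][:2]-A;th=np.arctan2(d[1],d[0]);F=o["ft_force"]
    M=R.from_quat(o["ee_rot"]).as_matrix()
    print("t %.2f r %.4f th %.4f toolang %.3f z %.4f Ftan(ccw) %.1f Frad %.1f Fz %.1f Mz %.2f w %.1f gf %.1f"%(o["clock"],np.hypot(*d),th,np.arctan2(M[1,0],M[0,0])-np.pi,o["position"][2],-F[0]*np.sin(th)+F[1]*np.cos(th),F[0]*np.cos(th)+F[1]*np.sin(th),F[2],o["torque"][2],o["grip_width"]*85.4,o["grasp_force"]))
def line(n,show=0):
    c=camera(n);m=masks(c,A)
    for p,a in comps(m["green"],1):
        d=plane(c,*p,.065)[:2]-A;g=np.arctan2(d[1],d[0])%(2*np.pi);print(n,"green",a,"r",np.hypot(*d).round(4),"ang",g.round(3))
    # white line on the washer: brightest angle at r 54..66 on z=.065
    V=cv2.cvtColor(c["img"],cv2.COLOR_RGB2GRAY).astype(np.float32);an=np.linspace(2.3,3.6,261);rs=np.linspace(.057,.065,9)
    uv=np.array([[proj(c,[A[0]+r*np.cos(a),A[1]+r*np.sin(a),.065]) for r in rs] for a in an]).astype(np.float32)
    s=cv2.remap(V,uv[...,0],uv[...,1],1).mean(1);b=s-np.median(s);i=np.argmax(b);w=np.clip(b-.5*b[i],0,None);w[abs(an-an[i])>.08]=0
    print(n,"line ang",(w@an/w.sum()).round(3),"peak",b[i].round(0),"med",np.median(s).round(0),"uv",uv[i,4].round(0))
E
python3 -c "
from r import *
st();line('wrist');line('top');st()"
```

```text
t 7.78 r 0.0685 th -0.4386 toolang -0.444 z 0.0754 Ftan(ccw) -1.1 Frad -0.9 Fz -4.7 Mz 0.13 w 8.8 gf 43.1
wrist line ang 3.309 peak 87.0 med 0.0 uv [190.   7.]
top line ang 3.563 peak 19.0 med 65.0 uv [287. 246.]
t 7.88 r 0.0684 th -0.4382 toolang -0.444 z 0.0753 Ftan(ccw) -2.1 Frad -0.5 Fz -2.7 Mz 0.09 w 8.7 gf 43.2
```

Tab pinched (opening 9 mm, r≈68 mm). I sweep the first 0.45 rad, which is free running.

Call:
jog_arm --plan '[[[0,0,0.1],[0.0003,-0.0068,0],0.004],[[0,0,0.2],[0.0014,-0.0135,0],0.004],[[0,0,0.3],[0.003,-0.0201,0],0.004],[[0,0,0.4],[0.0054,-0.0265,0],0.004],[[0,0,0.45],[0.0068,-0.0296,0],0.004],[[0,0,0.45],[0.0068,-0.0296,0],0.004]]'

```text
clock: 8.38
position: [0.5513, 0.0155, 0.0755]
ee_rot: [0.433, 0.901, -0.0, 0.0]
ft_force: [0.4, -3.9, -4.7]
grip_width: 0.102
grasp_force: 43.1
```

```bash
python3 -c "
from r import *
st();line('wrist');line('top');st()"
```

```text
t 8.38 r 0.0686 th -0.8892 toolang -0.897 z 0.0755 Ftan(ccw) -2.1 Frad 3.3 Fz -4.7 Mz 0.18 w 8.7 gf 43.1
wrist green 250 r 0.0707 ang 3.019
wrist line ang 3.11 peak 160.0 med 78.0 uv [166.  33.]
top green 19 r 0.0739 ang 2.975
top line ang 3.564 peak 23.0 med 49.0 uv [287. 246.]
t 8.48 r 0.0686 th -0.8889 toolang -0.892 z 0.0754 Ftan(ccw) -2.1 Frad 2.1 Fz -3.5 Mz 0.14 w 8.7 gf 43.2
```

The wrist camera sees the line (3.110 slack) and the band, so I step 0.1 rad at a time and watch the line.

Call:
jog_arm --plan '[[[0,0,0.05],[0.0001,-0.0034,0],0.004],[[0,0,0.1],[0.0003,-0.0068,0],0.004],[[0,0,0.1],[0.0003,-0.0068,0],0.004]]'

```text
clock: 8.73
position: [0.5462, 0.0117, 0.0755]
ee_rot: [0.477, 0.879, 0.0, 0.0]
ft_force: [0.2, -4.0, -5.4]
grip_width: 0.102
grasp_force: 43.3
```

```bash
python3 -c "
from r import *
line('wrist');st()"
```

```text
wrist green 523 r 0.0716 ang 2.988
wrist line ang 3.109 peak 153.0 med 85.0 uv [157.  48.]
t 8.78 r 0.0687 th -0.9823 toolang -0.992 z 0.0754 Ftan(ccw) -2.0 Frad 3.7 Fz -4.5 Mz 0.29 w 8.9 gf 43.3
```

Call:
jog_arm --plan '[[[0,0,0.04],[0.0001,-0.0027,0],0.004],[[0,0,0.08],[0.0002,-0.0054,0],0.004],[[0,0,0.08],[0.0002,-0.0054,0],0.004]]'

```text
clock: 9.03
position: [0.5416, 0.0089, 0.0755]
ee_rot: [0.511, 0.859, -0.0, 0.0]
ft_force: [2.0, -5.9, -5.1]
grip_width: 0.1
grasp_force: 43.4
```

```bash
python3 -c "
from r import *
line('wrist');st()"
```

```text
wrist green 540 r 0.0718 ang 2.983
wrist line ang 3.107 peak 152.0 med 84.0 uv [153.  56.]
t 9.08 r 0.0687 th -1.0605 toolang -1.071 z 0.0755 Ftan(ccw) -1.8 Frad 5.4 Fz -5.0 Mz 0.29 w 8.9 gf 43.4
```

Call:
jog_arm --plan '[[[0,0,0.05],[0.0001,-0.0034,0],0.004],[[0,0,0.09],[0.0003,-0.0061,0],0.004],[[0,0,0.09],[0.0003,-0.0061,0],0.004]]'

```text
clock: 9.33
position: [0.5361, 0.006, 0.0755]
ee_rot: [0.549, 0.836, -0.0, 0.0]
ft_force: [0.6, -5.9, -5.1]
grip_width: 0.101
grasp_force: 43.4
```

```bash
python3 -c "
from r import *
line('wrist');st()"
```

```text
wrist green 524 r 0.0717 ang 2.984
wrist line ang 3.108 peak 154.0 med 84.0 uv [148.  71.]
t 9.38 r 0.0688 th -1.1518 toolang -1.161 z 0.0755 Ftan(ccw) -1.1 Frad 6.2 Fz -3.5 Mz 0.33 w 8.7 gf 43.4
```

Call:
jog_arm --plan '[[[0,0,0.05],[0.0001,-0.0034,0],0.004],[[0,0,0.09],[0.0004,-0.0061,0],0.004],[[0,0,0.09],[0.0004,-0.0061,0],0.004]]'

```text
clock: 9.63
position: [0.5303, 0.0036, 0.0755]
ee_rot: [0.587, 0.81, -0.0, 0.001]
ft_force: [0.3, -7.8, -4.4]
grip_width: 0.102
grasp_force: 43.5
```

```bash
python3 -c "
from r import *
line('wrist');st()"
```

```text
wrist green 510 r 0.0717 ang 2.983
wrist line ang 3.109 peak 154.0 med 85.0 uv [144.  83.]
t 9.68 r 0.0689 th -1.2428 toolang -1.252 z 0.0755 Ftan(ccw) -2.4 Frad 7.7 Fz -4.2 Mz 0.36 w 8.8 gf 43.4
```

Call:
jog_arm --plan '[[[0,0,0.05],[-0.0002,-0.0034,0],0.004],[[0,0,0.09],[-0.0002,-0.0061,0],0.004],[[0,0,0.09],[-0.0002,-0.0061,0],0.004]]'

```text
clock: 9.93
position: [0.5244, 0.0018, 0.0754]
ee_rot: [0.622, 0.783, -0.0, 0.0]
ft_force: [0.4, -7.5, -4.2]
grip_width: 0.105
grasp_force: 43.6
```

```bash
python3 -c "
from r import *
line('wrist');st()"
```

```text
wrist green 484 r 0.0717 ang 2.982
wrist line ang 3.107 peak 144.0 med 85.0 uv [143.  92.]
t 9.98 r 0.0690 th -1.3335 toolang -1.341 z 0.0754 Ftan(ccw) -2.1 Frad 5.9 Fz -3.9 Mz 0.35 w 8.7 gf 43.5
```

Call:
jog_arm --plan '[[[0,0,0.05],[-0.0001,-0.0034,0],0.004],[[0,0,0.09],[-0.0001,-0.0061,0],0.004],[[0,0,0.09],[-0.0001,-0.0061,0],0.004]]'

```text
clock: 10.23
position: [0.5183, 0.0005, 0.0754]
ee_rot: [0.657, 0.754, -0.0, 0.0]
ft_force: [-0.5, -5.6, -3.8]
grip_width: 0.1
grasp_force: 43.7
```

```bash
python3 -c "
from r import *
line('wrist');st()"
```

```text
wrist green 472 r 0.0717 ang 2.982
wrist line ang 3.108 peak 153.0 med 85.0 uv [141. 108.]
t 10.28 r 0.0691 th -1.4229 toolang -1.431 z 0.0754 Ftan(ccw) -2.2 Frad 6.2 Fz -3.1 Mz 0.34 w 8.5 gf 43.6
```

Call:
jog_arm --plan '[[[0,0,0.05],[-0.0001,-0.0034,0],0.004],[[0,0,0.09],[-0.0001,-0.0061,0],0.004],[[0,0,0.09],[-0.0001,-0.0061,0],0.004]]'

```text
clock: 10.53
position: [0.5121, -0.0003, 0.0754]
ee_rot: [0.69, 0.724, -0.0, -0.0]
ft_force: [-1.6, -6.4, -2.7]
grip_width: 0.108
grasp_force: 43.8
```

```bash
python3 -c "
from r import *
line('wrist');st()"
```

```text
wrist green 441 r 0.0716 ang 2.982
wrist line ang 3.108 peak 153.0 med 85.0 uv [142. 120.]
t 10.58 r 0.0692 th -1.5123 toolang -1.521 z 0.0754 Ftan(ccw) -2.3 Frad 5.9 Fz -1.9 Mz 0.38 w 8.5 gf 43.7
```

Call:
jog_arm --plan '[[[0,0,0.05],[-0.0001,-0.0034,0],0.004],[[0,0,0.09],[-0.0001,-0.0061,0],0.004],[[0,0,0.09],[-0.0001,-0.0061,0],0.004]]'

```text
clock: 10.83
position: [0.5063, -0.0004, 0.0754]
ee_rot: [0.722, 0.692, -0.0, 0.0]
ft_force: [0.2, -7.4, -4.0]
grip_width: 0.1
grasp_force: 44.1
```

```bash
python3 -c "
from r import *
line('wrist');st()"
```

```text
wrist green 428 r 0.0716 ang 2.982
wrist line ang 3.051 peak 152.0 med 84.0 uv [141. 124.]
t 10.88 r 0.0693 th -1.5968 toolang -1.610 z 0.0754 Ftan(ccw) -1.0 Frad 5.4 Fz -2.8 Mz 0.40 w 9.3 gf 44.1
```

The ring has bitten: washer travel is 0.057. I turn about 0.04 more to reach 0.10.

Call:
jog_arm --plan '[[[0,0,0.02],[0,-0.0014,0],0.004],[[0,0,0.042],[0,-0.0029,0],0.004],[[0,0,0.042],[0,-0.0029,0],0.004],[[0,0,0.042],[0,-0.0029,0],0.004]]'

```text
clock: 11.22
position: [0.5036, -0.0004, 0.0754]
ee_rot: [0.735, 0.678, -0.0, 0.0]
ft_force: [1.3, -2.4, -3.7]
grip_width: 0.093
grasp_force: 44.6
```

```bash
python3 -c "
from r import *
line('wrist');st();line('wrist')"
```

```text
wrist green 412 r 0.0716 ang 2.981
wrist line ang 3.008 peak 152.0 med 84.0 uv [141. 124.]
t 11.27 r 0.0693 th -1.6352 toolang -1.652 z 0.0754 Ftan(ccw) 2.1 Frad 0.8 Fz -3.4 Mz 0.42 w 9.0 gf 44.6
wrist green 412 r 0.0716 ang 2.982
wrist line ang 3.009 peak 153.0 med 84.0 uv [141. 124.]
```

Travel is 0.100, in the band and tight. I release and rise straight up.

Call:
jog_arm --plan '[[[0,0,0],[0,0,0],0.035],[[0,0,0],[0,0,0],0.035],[[0,0,0],[0,0,0],0.035],[[0,0,0],[0,0,-0.02],0.035],[[0,0,0],[0,0,-0.05],0.035],[[0,0,0],[0,0,-0.085],0.035],[[0,0,0],[0,0,-0.1],0.035],[[0,0,0],[0,0,-0.1],0.035]]'

```text
clock: 11.98
position: [0.5055, 0.0005, 0.1791]
ee_rot: [0.736, 0.677, 0.003, 0.001]
ft_force: [0.3, 0.8, 0.1]
grip_width: 0.41
grasp_force: 0.0
```

```bash
python3 - <<'E'
from r import *
line('wrist');st();go((.508,.069,.25),98)
c=camera("wrist");m=knob(c)
# pointer strip on the bar top: bright direction along r 6..19 mm at z=.1255
V=cv2.cvtColor(c["img"],cv2.COLOR_RGB2GRAY).astype(np.float32)
an=np.radians(np.linspace(-60,0,241));rs=np.linspace(.008,.019,12)
uv=np.array([[proj(c,[A[0]+r*np.cos(a),A[1]+r*np.sin(a),.1255]) for r in rs] for a in an]).astype(np.float32)
s=cv2.remap(V,uv[...,0],uv[...,1],1).mean(1);w=np.clip(s-.5*s.max(),0,None);print("pointer",np.degrees(w@an/w.sum()),s.max(),np.median(s))
E
```

```text
wrist green 155 r 0.0726 ang 2.983
wrist line ang 3.045 peak 132.0 med 65.0 uv [193. 126.]
t 12.03 r 0.0683 th -1.6235 toolang -1.655 z 0.1770 Ftan(ccw) -0.2 Frad -0.2 Fz -0.0 Mz -0.02 w 34.7 gf 0.0
t 12.03 pos [0.5045 0.0006 0.177 ] ang 85.2 w 34.7 gf 0.0 F [-0.2  0.2 -0. ] q [-0.79  0.11  0.76  1.88 -0.08  1.18 -0.09]
 turn [ 0.003 -0.002 -0.223] shift [ 0.0686 -0.002  -0.0728]
red (array([316.        , 151.86363636]), np.int32(66)) -33.3 0.0352
pointer -34.85324749488374 205.91846 37.145344
```

Call:
jog_arm --plan '[[[0,0,0],[0,0,0],0.035],[[0,0,0],[0,0,0],0.035],[[0,0,0],[0,0,0],0.035]]'

```text
clock: 12.33
position: [0.5028, -0.0001, 0.1743]
ee_rot: [0.736, 0.676, -0.001, -0.0]
ft_force: [0.1, -1.2, 0.1]
grip_width: 0.406
grasp_force: 0.0
```

```bash
cat >> r.py <<'E'
def scan(V,c,lo,hi,r0,r1,z):
    an=np.radians(np.linspace(lo,hi,401));rs=np.linspace(r0,r1,12)
    uv=np.array([[proj(c,[A[0]+r*np.cos(a),A[1]+r*np.sin(a),z]) for r in rs] for a in an]).astype(np.float32)
    s=cv2.remap(V,uv[...,0],uv[...,1],1).mean(1);w=np.clip(s-.5*s.max()-.5*np.median(s),0,None);return np.degrees(w@an/w.sum()).round(2),s.max().round()
def both(c):
    I=c["img"].astype(np.float32);V=I.mean(2);Rd=np.clip(I[...,0]-I[...,1:].max(2),0,None)
    for r0,r1 in((.008,.013),(.015,.02)): print("pointer",r0,scan(V,c,-55,-10,r0,r1,.1255),end=" ")
    for r0,r1 in((.031,.034),(.036,.039)): print("mark",r0,scan(Rd,c,-55,-10,r0,r1,.093),end=" ")
    print()
E
python3 - <<'E'
from r import *
import pickle
line('wrist');st();both(camera("wrist"))
for f in("w6.pkl","w7.pkl"):print(f);both(pickle.load(open(f,"rb")))
E
```

```text
wrist green 156 r 0.0726 ang 2.983
wrist line ang 3.046 peak 129.0 med 65.0 uv [195. 124.]
t 12.38 r 0.0692 th -1.6457 toolang -1.656 z 0.1745 Ftan(ccw) -0.5 Frad 0.1 Fz -0.3 Mz 0.00 w 35.3 gf 0.0
pointer 0.008 (np.float64(-34.42), np.float32(206.0)) pointer 0.015 (np.float64(-34.49), np.float32(207.0)) mark 0.031 (np.float64(-33.36), np.float32(136.0)) mark 0.036 (np.float64(-33.18), np.float32(154.0)) 
w6.pkl
pointer 0.008 (np.float64(-31.89), np.float32(190.0)) pointer 0.015 (np.float64(-32.14), np.float32(189.0)) mark 0.031 (np.float64(-33.28), np.float32(136.0)) mark 0.036 (np.float64(-33.19), np.float32(134.0)) 
w7.pkl
pointer 0.008 (np.float64(-34.86), np.float32(186.0)) pointer 0.015 (np.float64(-34.78), np.float32(186.0)) mark 0.031 (np.float64(-33.32), np.float32(133.0)) mark 0.036 (np.float64(-33.47), np.float32(132.0))
```

Measured after settling: pointer −34.5° against mark −33.3° (0.02 rad, fine). The washer slipped back to about 0.062 on release, which is in the band but not tight. I tighten again by pushing the tab with the trailing finger only, so backing off cannot turn it back.

Call:
jog_arm --plan '[[[0,0,0],[0,0,0.03],0.035],[[0,0,0],[0,0,0.06],0.035],[[0,0,0],[0,0,0.09],0.035],[[0,0,0],[0,0,0.1],0.035],[[0,0,0.05],[0.0001,-0.0035,0.1],0.035],[[0,0,0.1],[0.0003,-0.0069,0.1],0.035],[[0,0,0.1],[0.0003,-0.0069,0.1],0.035]]'

```text
clock: 13.02
position: [0.4962, 0.0006, 0.0755]
ee_rot: [0.77, 0.638, -0.0, -0.0]
ft_force: [0.2, 0.6, 0.5]
grip_width: 0.41
grasp_force: 0.0
```

```bash
python3 -c "
from r import *
st();line('wrist');st()"
```

```text
t 13.02 r 0.0692 th -1.7431 toolang -1.758 z 0.0755 Ftan(ccw) 0.1 Frad -0.6 Fz 0.5 Mz 0.04 w 35.0 gf 0.0
wrist green 402 r 0.0715 ang 2.982
wrist line ang 3.046 peak 152.0 med 83.0 uv [144. 144.]
t 13.07 r 0.0690 th -1.7368 toolang -1.755 z 0.0758 Ftan(ccw) 0.2 Frad 0.3 Fz -1.0 Mz 0.06 w 35.4 gf 0.0
```

Call:
jog_arm --plan '[[[0,0,0.03],[0,-0.0021,0],0.035],[[0,0,0.06],[0.0001,-0.0041,0],0.035],[[0,0,0.06],[0.0001,-0.0041,0],0.035]]'

```text
clock: 13.32
position: [0.4939, 0.0018, 0.0762]
ee_rot: [0.788, 0.616, 0.001, 0.001]
ft_force: [4.6, -0.7, -1.9]
grip_width: 0.41
grasp_force: 2.0
```

```bash
python3 -c "
from r import *
line('wrist');st()"
```

```text
wrist green 382 r 0.0716 ang 2.982
wrist line ang 3.047 peak 151.0 med 82.0 uv [144. 153.]
t 13.37 r 0.0686 th -1.7796 toolang -1.814 z 0.0762 Ftan(ccw) 5.3 Frad -0.0 Fz -1.5 Mz 0.02 w 35.0 gf 2.4
```

Call:
jog_arm --plan '[[[0,0,0.02],[0,-0.0016,0],0.035],[[0,0,0.04],[0.0001,-0.003,0],0.035],[[0,0,0.04],[0.0001,-0.003,0],0.035]]'

```text
clock: 13.62
position: [0.492, 0.0024, 0.0764]
ee_rot: [0.8, 0.6, 0.002, 0.002]
ft_force: [9.4, -1.1, -5.3]
grip_width: 0.412
grasp_force: 4.8
```

```bash
python3 -c "
from r import *
line('wrist');st()"
```

```text
wrist green 378 r 0.0715 ang 2.982
wrist line ang 3.022 peak 151.0 med 82.0 uv [143. 155.]
t 13.67 r 0.0684 th -1.8087 toolang -1.854 z 0.0764 Ftan(ccw) 9.7 Frad -1.5 Fz -5.7 Mz 0.06 w 35.1 gf 4.8
```

Call:
jog_arm --plan '[[[0,0,0.012],[0,-0.0011,0],0.035],[[0,0,0.022],[0,-0.002,0],0.035],[[0,0,0.022],[0,-0.002,0],0.035]]'

```text
clock: 13.92
position: [0.4904, 0.0028, 0.0765]
ee_rot: [0.807, 0.591, 0.002, 0.002]
ft_force: [11.3, -1.6, -6.7]
grip_width: 0.41
grasp_force: 5.6
```

```bash
python3 -c "
from r import *
line('wrist');st()"
```

```text
wrist green 373 r 0.0715 ang 2.982
wrist line ang 3.001 peak 152.0 med 82.0 uv [143. 155.]
t 13.97 r 0.0684 th -1.8325 toolang -1.876 z 0.0764 Ftan(ccw) 11.6 Frad -1.9 Fz -6.6 Mz 0.09 w 34.8 gf 5.6
```

Travel is 0.107. I back off counterclockwise into the clear gap (25 mm), then rise.

Call:
jog_arm --plan '[[[0,0,0],[0,0.004,0],0.035],[[0,0,0],[0,0.008,0],0.035],[[0,0,0],[0,0.012,0],0.035],[[0,0,0],[0,0.012,0],0.035],[[0,0,0],[0,0.012,-0.03],0.035],[[0,0,0],[0,0.012,-0.06],0.035],[[0,0,0],[0,0.012,-0.1],0.035],[[0,0,0],[0,0.012,-0.1],0.035]]'

```text
clock: 14.63
position: [0.5021, -0.0011, 0.1814]
ee_rot: [0.807, 0.59, 0.004, 0.001]
ft_force: [0.7, 0.9, 0.2]
grip_width: 0.409
grasp_force: 0.0
```

Call:
jog_arm --plan '[[[0,0,0],[0,0,-0.03],0.035],[[0,0,0],[0,0,-0.03],0.035],[[0,0,0],[0,0,-0.03],0.035],[[0,0,0],[0,0,-0.03],0.035]]'

```text
clock: 14.97
position: [0.4988, -0.0006, 0.2048]
ee_rot: [0.807, 0.591, -0.0, -0.0]
ft_force: [-0.6, 0.3, -0.4]
grip_width: 0.411
grasp_force: 0.0
```

```bash
python3 - <<'E'
from r import *
line('wrist');st();both(camera("wrist"))
E
```

```text
wrist green 122 r 0.0726 ang 2.985
wrist line ang 3.002 peak 129.0 med 64.0 uv [193. 136.]
t 15.02 r 0.0701 th -1.7066 toolang -1.878 z 0.2045 Ftan(ccw) 0.1 Frad 0.3 Fz -0.9 Mz 0.06 w 35.1 gf 0.0
pointer 0.008 (np.float64(-34.14), np.float32(206.0)) pointer 0.015 (np.float64(-34.51), np.float32(206.0)) mark 0.031 (np.float64(-33.25), np.float32(153.0)) mark 0.036 (np.float64(-33.15), np.float32(155.0))
```

The washer held at 0.106, in the band, and the knob is within about 1° of the mark. The tool is clear of everything, so I hand in.

```bash
python3 -c "
from workcell import *
print(hand_in())"
```

```text
the job is handed in; nothing more can be done
None
```

I handed the job in at about 15 s: the knob pointer is about 1° clockwise past the red mark, and the clamp washer's white line sits in the green band at about 0.106 rad of travel (tight). It slipped back to about 0.06 on the first release, so I tightened it again. The arm is clear, and I touched only the knob and the lock ring.

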